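Close the till and ring for the tea

TASK

The tea has just been paid for: push the open till drawer fully shut, without slamming it, then call for the tea by lightly pressing the button of the counter bell that stands in front of the teapot, and draw back. Only push and press: do not pick anything up, and leave the other two bells and everything else on the counter where they are.

Things in the scene. Friction and masses are not known exactly. Their poses are not given: they have to be found in the camera images.
- till_knob (a point): Centre of the flat round end, facing the robot, of the small knob (15 mm diameter, axis level) in the middle of the till drawer's front; 27 mm above the worktop. Its x axis points the way the drawer shuts (away from the robot, level). The knob stands 20 mm out of the drawer's front, which is 35 mm high.
- toy_till: Wooden cash register, 278 x 314 x 226 mm, fixed, right of centre at the back, turned 0.16 rad anticlockwise seen from above; x axis = drawer's shutting direction. Origin at its foot. With the drawer shut the knob end is only 18 mm in front of the ledge (46 to 58 mm up) and about 34 mm in front of the upper body (68 to 200 mm up): lean the gripper back towards the robot to push there.
- toy_till_drawer (a joint): Till drawer: 0 = fully shut, grows as it slides out towards the robot (m, up to 0.14). Starts part open. Slides easily (under 1 N) and stays where left; stops firmly at 0.
- bell_tea: Counter bell of the tea place, the one standing directly in front (robot side) of the white teapot: white dome on a black round base, 73 mm across, 58 mm high, loose on the worktop, about 0.19 kg. Origin: centre of its underside, z up. A button of 12 mm diameter stands on top in the centre; its flat top is 58 mm above the origin, the dome below it reaches 42 mm.
- bell_tea_button (a joint): Button of the tea bell: 0 = up (rest), 0.004 = fully down (m, downward travel). Spring-loaded, about 2 N per mm (8 N fully down); it comes back up by itself; it has rung once past half its travel.
- bell_coffee: Counter bell of the coffee place, in front of the navy mug; leave alone. Same make as the tea bell: white dome on a black round base, 73 mm across, 58 mm high, loose on the worktop, about 0.19 kg. Origin: centre of its underside, z up. A button of 12 mm diameter stands on top in the centre; its flat top is 58 mm above the origin, the dome below it reaches 42 mm.
- bell_coffee_button (a joint): Button of the coffee bell: 0 = up (rest), 0.004 = fully down (m, downward travel). Spring-loaded, about 2 N per mm (8 N fully down); it comes back up by itself; it has rung once past half its travel.
- bell_biscuit: Counter bell of the biscuit place, in front of the white biscuit bowl; leave alone. Same make as the tea bell: white dome on a black round base, 73 mm across, 58 mm high, loose on the worktop, about 0.19 kg. Origin: centre of its underside, z up. A button of 12 mm diameter stands on top in the centre; its flat top is 58 mm above the origin, the dome below it reaches 42 mm.
- bell_biscuit_button (a joint): Button of the biscuit bell: 0 = up (rest), 0.004 = fully down (m, downward travel). Spring-loaded, about 2 N per mm (8 N fully down); it comes back up by itself; it has rung once past half its travel.
- teapot: White teapot with spout, loop handle and lid, 98 x 176 x 92 mm high (spout and handle along its y, which lies roughly along world x), loose, about 140 mm behind its bell (bell centre to teapot origin). Origin: middle of its underside. The three places stand side by side about 0.15 m apart on the worktop left of the till, in any order.
- mug: Navy mug, white inside, 81 x 111 x 81 mm high with its handle along its -y, loose, about 140 mm behind its bell. Origin: centre of its underside.
- biscuit_bowl: White bowl with biscuits, 118 mm across, 52 mm high, loose, about 140 mm behind its bell. Origin: centre of its underside.
- toothpick_glass: Small clear glass with toothpicks, 61 mm across, 72 mm high, loose, to the right of the till drawer. Origin: centre of its underside.
- pen: Pen lying on the worktop at the front right, 145 mm long (along its y), 9 mm thick, loose. Origin: middle of its underside.
Things that resemble listed ones, but are neither listed nor needed, are in the scene too. Leave any orange look-alike of the bell_tea alone.

How it is judged (in metres and radians):
On the way, in this order (a step that is already met when the one before it is completed fails the run):
1. the till drawer is fully shut (value of joint toy_till_drawer below 0.008 m), for 0.2 s.
2. the tea bell's button is pressed past half its travel (value of joint bell_tea_button above 0.002 m), for 0.02 s.
3. the tea bell's button is up again (value of joint bell_tea_button below 0.001 m), for 0.2 s.
At the end, for the whole second after the job is handed in: The till drawer is shut to within 8 mm; the tea bell has been rung and stands upright, at rest, within 25 mm of its first place with its button up; the other bells, the teapot, mug, bowl, glass and pen are within 15 mm of where they were (value of joint toy_till_drawer below 0.008 m and value of joint each of bell_tea_button, bell_coffee_button, bell_biscuit_button below 0.001 m and distance of bell_tea from where it was at the start of the episode below 0.025 m and angle between bell_tea's own z axis and vertical below 0.1 rad and linear speed of bell_tea below 0.02 m/s and distance of each of bell_coffee, bell_biscuit, teapot, mug, biscuit_bowl, toothpick_glass, pen from where it was at the start of the episode below 0.015 m); the robot touches nothing.
It fails at once if the tea bell is rung while the till drawer is still open (value of joint bell_tea_button above 0.002 m and value of joint toy_till_drawer above 0.02 m).
It fails at once if another bell's button is pressed (value of joint any of bell_coffee_button, bell_biscuit_button above 0.001 m).
It fails at once if another bell, the teapot, the mug, the bowl, the glass or the pen is shifted by more than 15 mm or lifted (distance of any of bell_coffee, bell_biscuit, teapot, mug, biscuit_bowl, toothpick_glass, pen from where it was at the start of the episode above 0.015 m).
It fails at once if the tea bell is lifted (10 mm), tipped, or shoved more than 25 mm (height (world z) of bell_tea above 0.01 m or angle between bell_tea's own z axis and vertical above 0.3 rad or distance of bell_tea from where it was at the start of the episode above 0.025 m).
It fails at once if rough handling: the tea bell is pressed with over 30 N, or the drawer is slammed (faster than 0.6 m/s) (contact force between the fingers and bell_tea above 30 N or velocity of joint toy_till_drawer below -0.6 m/s).
It also fails if it takes over 42 s, if anything falls off the work surface, if the arm or the gripper's body presses on something with over 40 N, if the wrist force passes 120 N, or if a joint passes its speed limit or range.

ROBOT

A 6-joint arm with a two-finger parallel gripper is mounted at the origin on a cart in front of the work surface, level with it; the furniture and walls round the work are solid. World frame = base frame: x ahead of the robot, y to its left, z up, the work surface at z = 0. Lengths are in m, angles in degrees, forces in N, time in s.
With the tool pointing down it reaches from about 0.25 to 0.725 m from the base axis. Payload 9.7 kg.
Tool frame: the origin (TCP) lies at the very end of the fingers, on their centre line; the grasp point (between the pads) lies 19 mm behind it; z points along the fingers, y is the line along which they close (so a half turn about z gives the same grasp; the last joint's range is limited). The gripper opens to 85 mm and grips with 20 to 120 N. Pads are 22 mm wide; open, the fingers measure 114 mm over their backs; the gripper's body (76 mm by 85 mm) begins 54 mm behind the grasp point. The pads swing forward as they close: fully open they stand 13 mm farther back than shut.
Start: joints at [-70.245, 4.979, 10.078, 95.1, 0, 90], TCP at [0.186, -0.518, 0.201] pointing down, gripper open.
Joint ranges: [-179.16, 179.16], [-48.56, 103.87], [-65.8, 70.77], [-126.05, 130.52], [-82.76, 87.17], [-180, 180]. Speed limits (degrees/s): [127.2, 127.2, 147.25, 180, 180, 180].

INTERFACE

Orientations are given as [roll, pitch, yaw] about the fixed x, y, z axes, in that order (R = Rz(yaw) Ry(pitch) Rx(roll)).
In Python, from workcell import bot gives the robot as it stands.
- The arm moves only by the tool step_arm, never from a script. Its argument "targets" is a list of rows, each a list of 3 entries, a list of its own where there are three numbers: the opening, from 0 (shut) to 1 (fully open), then the shift along the world's x, y, z in mm, then the turn, a rotation vector about the world's x, y, z in rad. In form: [[grip, [tx, ty, tz], [wx, wy, wz]], ...]. A call has 1 to 8 rows; each row is the pose to reach, as a shift and turn from the pose commanded when the call began; what a row does not reach only later rows make up. A row lasts 1/10 s, in which the tool goes at most 50 mm and 8.59 degrees, less where a joint would pass 70% of its speed; a pose out of reach is approached as far as the arm can. A call with a gripper value outside its range is refused whole. The fingers move at their own pace and stop on an object; "force" is the grip in N (left out, the last holds). Time passes only in rows, so rows that repeat a pose let the fingers close. It gives the time, the measured TCP pose, the force, the opening and the grip force at its end, in the units of the state.
- bot.get_obs(): the state, without advancing time (a new reading comes with each control period).
- bot.camera(name): name is "scene" or "top" or "wrist"; returns (picture, depth): 400x640x3 uint8, red, green, blue; 400x640 float32, m along the optical axis (not along the pixel's ray), 0 where there is no reading.
- bot.camera_params(name): a dict with "K" (3x3 intrinsics, pixels), "R" (3x3) and "t" (3): a world point X has camera coordinates R X + t. Camera axes: x right, y down, z forward; pixel columns grow to the right and rows downward; lengths in m; the calibration is good to about 2 mm. A picture is of the moment at which its call begins: read the wrist's pose just before it. camera_params takes no time and is no camera call; for the wrist camera it gives the pose at the moment of the call.
- bot.job_done(): hands the job in; it is judged then, once.
The state is a dict: "time": time; "q": joint angles; "qd": joint speeds; "joint_efforts": joint torques, N m; "ee_pos": TCP position; "tcp_rot": TCP orientation; "wrist_force": force on the tool from outside, world axes, zero at the start; "torque": the same for the moment, N m; "opening": finger opening in m; "grasp_force": force on a finger pad.
Only numpy, scipy, OpenCV 4.12 (cv2) and the standard library are available. Lean on these libraries where they do the work, as an engineer would, in place of code of your own. Each camera call takes 0.05 s, during which the arm holds its last target. There are 200 camera calls.

## Working session

There is one attempt and no reset: what is moved stays moved. The work goes in short steps, Python scripts to look and compute and a tool call to move; the robot and the scene stay as the last step left them, time stands still between calls to the robot, and variables do not carry over. Pictures are saved under pics/ and viewed, at most 10 in all, crops included, and the job is handed in when it is done.

Besides the shell and the picture viewer there is one more tool, called after "Emit:" as name(argument=value, ...) on one line, values as JSON. step_arm: Moves the arm, as the interface text tells. Its arguments: {"type":"object","properties":{"targets":{"type":"array","items":{"type":"array"}},"force":{"type":"number"}},"required":["targets"]}

```bash
mkdir -p pics; cat > h.py <<'E'
import numpy as np, cv2
from workcell import bot
def grab(n):
    p=bot.camera_params(n); im,d=bot.camera(n)
    return im,d,p
def pts(d,p):
    K,R,t=[np.array(p[k]) for k in('K','R','t')]
    v,u=np.mgrid[:d.shape[0],:d.shape[1]]
    c=np.stack([(u-K[0,2])/K[0,0]*d,(v-K[1,2])/K[1,1]*d,d],-1)
    return (c-t.reshape(3))@R
def ray(p,u,v,z):
    K,R,t=[np.array(p[k]) for k in('K','R','t')]
    o=-R.T@t.reshape(3); r=R.T@np.linalg.solve(K,[u,v,1.]); return o+r*(z-o[2])/r[2]
E
python3 - <<'E'
from h import *
import pickle
D={}
for n in('scene','top'):
    im,d,p=grab(n); D[n]=(im,d,p); cv2.imwrite(f'pics/{n}0.png',im[:,:,::-1]); print(n,-np.array(p['R']).T@np.array(p['t']).ravel(),(d>0).mean())
pickle.dump(D,open('D.pkl','wb'))
o=bot.get_obs();print(o)
E
```

```text
scene [-0.40825468  0.64512324  0.99038803] 0.99584375
top [ 0.43391363 -0.09872895  1.43353335] 0.99592578125
{'time': 0.1, 'q': array([-7.02461383e+01,  5.00698797e+00,  1.00402162e+01,  9.50984038e+01,
        2.20786932e-04,  8.99999543e+01]), 'qd': array([-0.00065545,  0.0039616 ,  0.13060074,  0.08020013, -0.01824024,
        0.04259368]), 'joint_efforts': array([-4.22756757e-04, -5.21562374e+01,  4.65651298e+01,  1.59211457e-02,
       -4.19170576e-06, -2.55430365e-06]), 'ee_pos': array([ 0.18581415, -0.51742203,  0.20057414]), 'tcp_rot': array([-1.79934824e+02, -2.20838818e-04,  1.97539071e+01]), 'wrist_force': array([-0.17205656, -0.49699358,  0.07047   ]), 'torque': array([ 0.01989206, -0.01784504,  0.02991854]), 'grasp_force': 0.0, 'opening': 0.0855742616195744}
```

View pics/scene0.png

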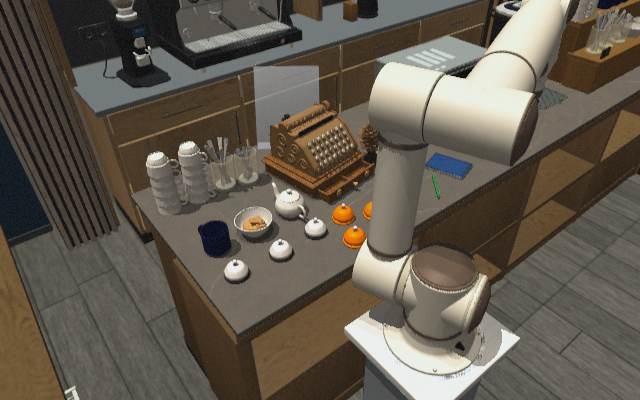

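View pics/top0.png

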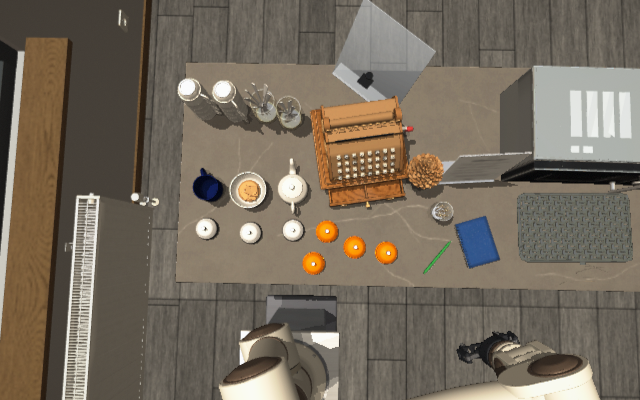

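The top view shows white bells at (206,229), (250,232) and (292,230), and orange ones at (326,231), (354,246), (386,252) and (313,263). The teapot (292,188) stands directly behind the white bell at (292,230), so that is the tea bell. The mug (207,186) and bowl (248,190) are behind the other two white bells. The till knob is near (368,205). Next I'll measure and make one enlarged crop.

```bash
python3 - <<'E'
from h import *
import pickle
D=pickle.load(open('D.pkl','rb'))
im,d,p=D['top']; P=pts(d,p)
for u,v in [(206,229),(250,232),(292,230),(326,231),(354,246),(386,252),(313,263),(292,188),(442,211),(367,204)]:
    w=P[v-14:v+15,u-14:v and u+15].reshape(-1,3); 
    m=w[:,2]>0.012; a=w[m]; 
    print((u,v),'bbox mid',((a.min(0)+a.max(0))/2).round(3),'max z',a[:,2].max().round(3),'ext',np.ptp(a,0).round(3), 'top pts',a[a[:,2]>a[:,2].max()-.008].mean(0).round(3))
ims,ds,ps=D['scene']; Q=pts(ds,ps)
c=Q[215:242,302:330].reshape(-1,3); t=c[(c[:,2]>.05)&(c[:,0]<.6)]; print('scene bell top',t.mean(0).round(4),len(t))
# drawer
print('depth z around knob (top)'); print((P[192:212:1,368]*1000).round().astype(int).tolist())
a=cv2.resize(im[170:275,270:410],None,fx=5,fy=5,interpolation=cv2.INTER_CUBIC)
b=cv2.resize(ims[160:250,270:400],None,fx=5,fy=5,interpolation=cv2.INTER_CUBIC)
cv2.imwrite('pics/c1.png',a[:,:,::-1]);cv2.imwrite('pics/c2.png',b[:,:,::-1])
E
```

```text
(206, 229) bbox mid [0.472 0.107 0.723] max z 1.434 ext [0.077 0.411 1.421] top pts [ 0.434 -0.099  1.434]
(250, 232) bbox mid [0.467 0.035 0.723] max z 1.434 ext [0.068 0.268 1.42 ] top pts [ 0.434 -0.099  1.434]
(292, 230) bbox mid [ 0.472 -0.035  0.723] max z 1.434 ext [0.076 0.128 1.421] top pts [ 0.434 -0.099  1.434]
(326, 231) bbox mid [ 0.472 -0.114  0.723] max z 1.434 ext [0.075 0.072 1.421] top pts [ 0.434 -0.099  1.434]
(354, 246) bbox mid [ 0.425 -0.168  0.723] max z 1.434 ext [0.068 0.14  1.421] top pts [ 0.434 -0.099  1.434]
(386, 252) bbox mid [ 0.409 -0.218  0.723] max z 1.434 ext [0.065 0.239 1.421] top pts [ 0.434 -0.099  1.434]
(313, 263) bbox mid [ 0.387 -0.071  0.723] max z 1.434 ext [0.093 0.065 1.421] top pts [ 0.434 -0.099  1.434]
(292, 188) bbox mid [ 0.547 -0.026  0.73 ] max z 1.434 ext [0.226 0.146 1.408] top pts [ 0.434 -0.099  1.434]
(442, 211) bbox mid [ 0.504 -0.316  0.723] max z 1.434 ext [0.14  0.434 1.421] top pts [ 0.434 -0.099  1.434]
(367, 204) bbox mid [ 0.524 -0.194  0.723] max z 1.434 ext [0.18  0.19  1.422] top pts [ 0.434 -0.099  1.434]
scene bell top [0.2035 0.1976 0.3441] 13
depth z around knob (top)
[[607, -246, 15], [603, -246, 18], [601, -246, 11], [597, -247, 11], [593, -246, 16], [590, -246, 18], [584, -243, 44], [581, -244, 41], [578, -243, 43], [575, -244, 37], [572, -244, 35], [569, -245, 28], [566, -245, 32], [562, -245, 33], [559, -244, 35], [556, -244, 37], [555, -248, 3], [552, -248, -4], [549, -249, -8], [546, -248, 0]]
```

View pics/c1.png

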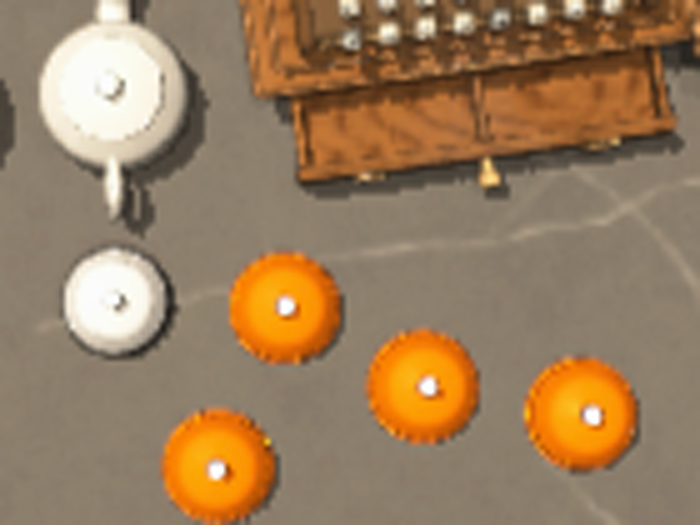

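View pics/c2.png

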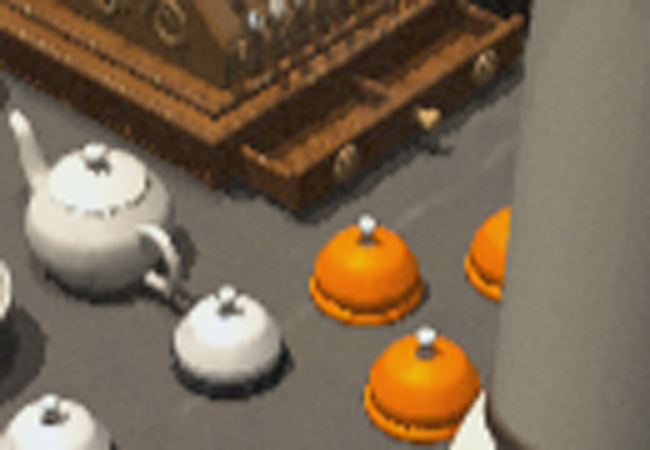

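The crops confirm it: the white bell (button at crop (117,299) from top, (227,294) from scene) is directly in front of the teapot, and the others near it are orange. The knob end is at crop (489,186) from top and (428,118) from scene. I'll triangulate both.

```bash
python3 - <<'E'
from h import *
import pickle
from scipy.spatial.transform import Rotation as Ro
D=pickle.load(open('D.pkl','rb'))
pt,ps=D['top'][2],D['scene'][2]
M=lambda p:np.array(p['K'])@np.c_[np.array(p['R']),np.array(p['t']).ravel()]
def tri(a,b):
    X=cv2.triangulatePoints(M(pt),M(ps),np.array(a,float),np.array(b,float)).ravel(); return X[:3]/X[3]
top=lambda x,y:((x+.5)/5-.5+270,(y+.5)/5-.5+170)
sc=lambda x,y:((x+.5)/5-.5+270,(y+.5)/5-.5+160)
b=(top(117,299),sc(227,293)); k=(top(489,184),sc(426,119))
print('bell tri',tri(*b),'plane',ray(pt,*b[0],.058),ray(ps,*b[1],.058))
print('knob tri',tri(*k),'plane',ray(pt,*k[0],.027),ray(ps,*k[1],.027))
l,r=ray(pt,*top(303,180),.035),ray(pt,*top(675,130),.035); print('drawer front',l,r,np.arctan2(l[0]-r[0],l[1]-r[1])) 
for n,q in(('orange1',(287,306)),('o2',(429,386)),('o3',(593,415))): print(n,ray(pt,*top(*q),.058))
print('ledge edge',ray(pt,*top(483,73),.058))
print('glass,pen',ray(pt,442,211,.05),ray(pt,436,257,0))
R0=Ro.from_euler('xyz',bot.get_obs()['tcp_rot'],degrees=True)
R1=Ro.from_euler('xyz',[180,-40,9.17],degrees=True)
print((R1*R0.inv()).as_rotvec(), R1.as_matrix())
E
```

```text
bell tri [ 0.47892045 -0.00493375  0.05169564] plane [ 0.4780617  -0.00614877  0.058     ] [4.73578303e-01 5.68078217e-05 5.80000000e-02]
knob tri [ 0.55992974 -0.24123817  0.02799918] plane [ 0.55827929 -0.24327467  0.027     ] [ 0.56238532 -0.24045256  0.027     ]
drawer front [ 0.55781861 -0.12261425  0.035     ] [ 0.59489244 -0.36200898  0.035     ] -0.15364432231199165
orange1 [ 0.47579748 -0.11354667  0.058     ]
o2 [ 0.42739843 -0.20367274  0.058     ]
o3 [ 0.41138907 -0.30666918  0.058     ]
ledge edge [ 0.62640424 -0.2355791   0.058     ]
glass,pen [ 0.54619876 -0.47796025  0.05      ] [ 0.39935476 -0.47121507  0.        ]
[ 0.17353153 -0.67721391 -0.17754843] [[ 7.56254275e-01  1.59364302e-01  6.34572683e-01]
 [ 1.22080138e-01 -9.87219843e-01  1.02437399e-01]
 [ 6.42787610e-01  9.02056208e-17 -7.66044443e-01]]
```

```bash
python3 - <<'E'
from h import *
from scipy.spatial.transform import Rotation as Ro
R0=Ro.from_euler('xyz',bot.get_obs()['tcp_rot'],degrees=True)
R1=Ro.from_euler('xyz',[180,-28,9.17],degrees=True)
print((R1*R0.inv()).as_rotvec())
E
```

```text
[ 0.12113401 -0.47414702 -0.18130683]
```

Emit:
step_arm(targets=[[0,[35,28,0],[0.012,-0.047,-0.018]],[0,[75,60,0],[0.03,-0.119,-0.045]],[0,[113,90,0],[0.05,-0.19,-0.07]],[0,[151,120,0],[0.07,-0.27,-0.1]],[0,[189,150,0],[0.09,-0.35,-0.13]],[0,[226,180,0],[0.11,-0.43,-0.16]],[0,[264,210,0],[0.121,-0.474,-0.181]],[0,[290,230,0],[0.121,-0.474,-0.181]]])

```text
time: 0.9
ee_pos: [0.4765, -0.2856, 0.2006]
tcp_rot: [180.0, -28.1, 9.1]
wrist_force: [0.2, 0.2, -0.4]
opening: 0.0003
grasp_force: 0.0
```

Emit:
step_arm(targets=[[0,[25,20,0],[0,0,0]],[0,[49,40,0],[0,0,0]],[0,[49,40,-30],[0,0,0]],[0,[49,40,-65],[0,0,0]],[0,[49,40,-95],[0,0,0]],[0,[49,40,-115],[0,0,0]],[0,[49,40,-130],[0,0,0]],[0,[49,40,-130],[0,0,0]]])

```text
time: 1.7
ee_pos: [0.5234, -0.2466, 0.0681]
tcp_rot: [-179.9, -27.8, 9.1]
wrist_force: [-0.2, 0.0, -0.3]
opening: -0.0
grasp_force: 0.0
```

```bash
python3 - <<'E'
from h import *
o=bot.get_obs(); print(o['ee_pos'],o['wrist_force'])
A,d,p=grab('wrist'); B,ds,ps=grab('top')
b=cv2.resize(B[150:280,290:420],None,fx=3.2,fy=3.2,interpolation=cv2.INTER_CUBIC)[:400]
a=cv2.resize(A,(384,240)); c=np.zeros((400,800,3),np.uint8); c[:a.shape[0],:384]=a; c[:b.shape[0],384:384+b.shape[1]]=b[:,:416]
cv2.imwrite('pics/m1.png',c[:,:,::-1])
E
```

```text
[ 0.52341934 -0.24660668  0.0680508 ] [-0.17134033  0.04210595 -0.25229221]
```

View pics/m1.png

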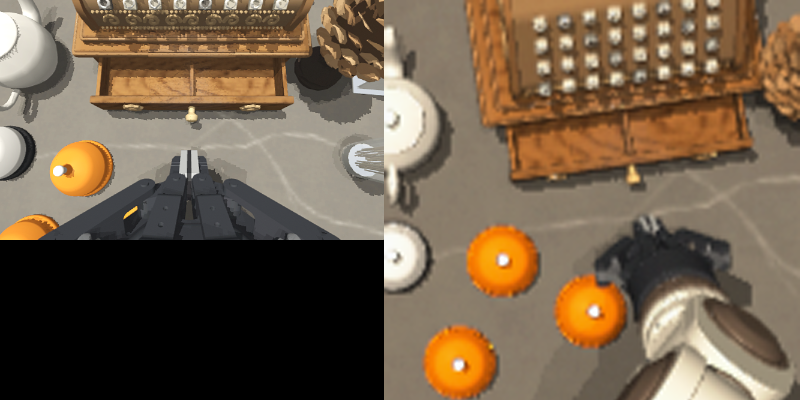

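The wrist view shows the fingers (188,160) in line with the knob (191,115). The top view shows the tip short of the knob and beside the orange bell, clear in height. I'll lower with a slight forward shift.

Emit:
step_arm(targets=[[0,[6,1,-6],[0,0,0]],[0,[8,1,-18],[0,0,0]],[0,[8,1,-32],[0,0,0]],[0,[8,1,-42],[0,0,0]],[0,[8,1,-47],[0,0,0]],[0,[8,1,-47],[0,0,0]]])

```text
time: 2.4
ee_pos: [0.5323, -0.2463, 0.0228]
tcp_rot: [-180.0, -27.9, 9.2]
wrist_force: [0.1, 1.0, 0.4]
opening: -0.0001
grasp_force: 0.0
```

Emit:
step_arm(targets=[[0,[5,1,0],[0,0,0]],[0,[10,2,0],[0,0,0]],[0,[15,3,0],[0,0,0]],[0,[20,4,0],[0,0,0]],[0,[25,5,0],[0,0,0]],[0,[30,5,0],[0,0,0]],[0,[35,6,0],[0,0,0]],[0,[40,7,0],[0,0,0]]])

```text
time: 3.2
ee_pos: [0.5733, -0.2395, 0.0242]
tcp_rot: [179.9, -28.0, 9.2]
wrist_force: [0.5, 0.6, -1.0]
opening: -0.0001
grasp_force: 0.0
```

Emit:
step_arm(targets=[[0,[4,1,0],[0,0,0]],[0,[8,1,0],[0,0,0]],[0,[12,2,0],[0,0,0]],[0,[15,2,0],[0,0,0]],[0,[18,3,0],[0,0,0]],[0,[20,3,0],[0,0,0]]])

```text
time: 3.8
ee_pos: [0.5931, -0.2365, 0.0242]
tcp_rot: [179.9, -28.0, 9.2]
wrist_force: [-0.5, -0.2, -0.1]
opening: -0.0001
grasp_force: 0.0
```

```bash
python3 - <<'E'
from h import *
o=bot.get_obs(); print(o['ee_pos'],o['wrist_force'])
A,d,p=grab('wrist'); B,ds,ps=grab('top')
b=cv2.resize(B[150:250,320:420],None,fx=4,fy=4,interpolation=cv2.INTER_CUBIC)
a=cv2.resize(A[80:330,170:470],(390,325)); c=np.zeros((400,800,3),np.uint8); c[:325,:390]=a; c[:,400:]=b
cv2.imwrite('pics/m2.png',c[:,:,::-1])
E
```

```text
[ 0.59314641 -0.23652001  0.0241906 ] [-0.46836094 -0.15876511 -0.07486093]
```

View pics/m2.png

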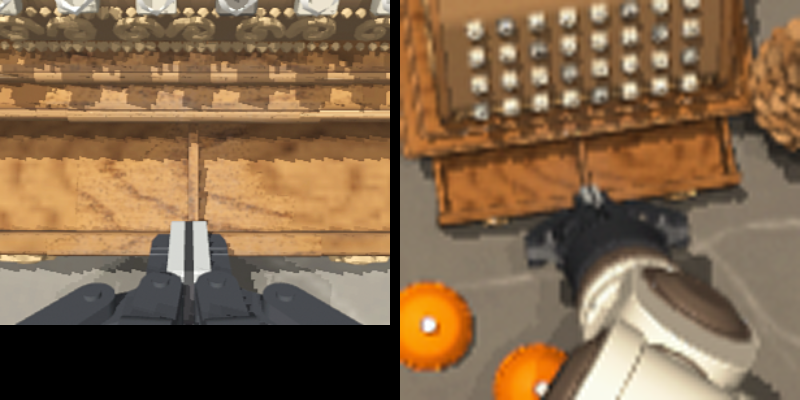

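The drawer's left front corner is at the same pixel as before (≈(330,206)), so the drawer seems not to have moved although the tip has passed the measured knob. I'll check heights by projection and depth.

```bash
python3 - <<'E'
from h import *
o=bot.get_obs(); X=o['ee_pos']
for n in('top','wrist','scene'):
    im,d,p=grab(n); K,R,t=[np.array(p[k]) for k in('K','R','t')]; t=t.ravel()
    for nm,Y in (('tcp',X),('knob0',np.array([.5592,-.2425,.027]))):
        c=R@Y+t; u=K@c/c[2]; print(n,nm,u[:2].round(1),'dist',c[2].round(3), 'depth there',d[int(u[1])-2:int(u[1])+3,int(u[0])-2:int(u[0])+3].min().round(3))
    P=pts(d,p)
    if n=='top':
        for u in (350,360,367,372,385): print(u,[(v,*(P[v,u]*1000).round().astype(int)) for v in range(188,212,2)])
    if n=='wrist':
        print('drawer front top edge pts',[(v,*(P[v,230]*1000).round().astype(int)) for v in range(180,300,8)])
        print('fingers',[(v,*(P[v,310]*1000).round().astype(int)) for v in range(230,300,8)])
E
```

```text
top tcp [365.4 195.8] dist 1.417 depth there 0.0
top knob0 [367.2 206.1] dist 1.411 depth there 1.238
350 [(188, np.int64(619), np.int64(-187), np.int64(15)), (190, np.int64(612), np.int64(-187), np.int64(16)), (192, np.int64(606), np.int64(-187), np.int64(12)), (194, np.int64(599), np.int64(-187), np.int64(14)), (196, np.int64(593), np.int64(-188), np.int64(10)), (198, np.int64(586), np.int64(-187), np.int64(14)), (200, np.int64(580), np.int64(-188), np.int64(11)), (202, np.int64(570), np.int64(-186), np.int64(42)), (204, np.int64(566), np.int64(-187), np.int64(19)), (206, np.int64(561), np.int64(-189), np.int64(-3)), (208, np.int64(554), np.int64(-189), np.int64(2)), (210, np.int64(548), np.int64(-189), np.int64(1))]
360 [(188, np.int64(619), np.int64(-220), np.int64(15)), (190, np.int64(613), np.int64(-220), np.int64(15)), (192, np.int64(606), np.int64(-220), np.int64(15)), (194, np.int64(600), np.int64(-220), np.int64(11)), (196, np.int64(593), np.int64(-220), np.int64(17)), (198, np.int64(587), np.int64(-220), np.int64(12)), (200, np.int64(577), np.int64(-217), np.int64(48)), (2
[... 2958 characters left out ...]
np.int64(44)), (284, np.int64(556), np.int64(-185), np.int64(0)), (292, np.int64(551), np.int64(-186), np.int64(0))]
fingers [(230, np.int64(600), np.int64(-232), np.int64(14)), (238, np.int64(595), np.int64(-233), np.int64(14)), (246, np.int64(589), np.int64(-234), np.int64(14)), (254, np.int64(584), np.int64(-236), np.int64(64)), (262, np.int64(580), np.int64(-236), np.int64(70)), (270, np.int64(577), np.int64(-237), np.int64(76)), (278, np.int64(574), np.int64(-237), np.int64(83)), (286, np.int64(571), np.int64(-238), np.int64(88)), (294, np.int64(568), np.int64(-238), np.int64(86))]
scene tcp [348.1 180.5] dist 1.645 depth there 1.598
scene knob0 [355.9 183.6] dist 1.625 depth there 1.61
```

```bash
python3 - <<'E'
from h import *
from scipy.spatial.transform import Rotation as Ro
o=bot.get_obs(); X=o['ee_pos']; Rt=Ro.from_euler('xyz',o['tcp_rot'],degrees=True).as_matrix()
W,S=None,None
for n in('wrist','scene'):
    im,d,p=grab(n); P=pts(d,p); L=(P-X)@Rt   # tool-frame coords
    m=(np.abs(L[...,1])<.02)&(np.abs(L[...,0])<.02)&(L[...,2]>-.07)&(L[...,2]<.03)&(d>0)
    q=L[m]*1000; h,e=np.histogram(q[:,2],np.arange(-70,31,5)); print(n,dict(zip(e[:-1].astype(int).tolist(),h.tolist())))
    if n=='wrist':
        for v in range(215,275,5): print(v,[tuple((L[v,u]*1000).round().astype(int).tolist()) for u in (300,308,322)])
        a=cv2.resize(im[190:290,250:385],(540,400),interpolation=cv2.INTER_CUBIC)
    else: b=cv2.resize(im[150:210,318:363],(260,347),interpolation=cv2.INTER_CUBIC)
c=np.zeros((400,800,3),np.uint8);c[:,:540]=a;c[:347,540:]=b
cv2.imwrite('pics/m3.png',c[:,:,::-1])
E
```

```text
wrist {-70: 620, -65: 282, -60: 396, -55: 352, -50: 321, -45: 276, -40: 193, -35: 23, -30: 182, -25: 242, -20: 1, -15: 3, -10: 114, -5: 132, 0: 124, 5: 860, 10: 889, 15: 872, 20: 290, 25: 0}
215 [(11, -10, 16), (11, -5, 17), (11, 5, 16)]
220 [(8, -10, 15), (8, -5, 14), (7, 5, 16)]
225 [(5, -10, 13), (4, -5, 14), (5, 5, 14)]
230 [(2, -10, 13), (2, -5, 12), (2, 4, 12)]
235 [(-1, -10, 10), (0, -5, 9), (-1, 4, 10)]
240 [(-4, -10, 10), (-4, -5, 8), (-4, 4, 9)]
245 [(-7, -10, 8), (-7, -5, 7), (-7, 4, 8)]
250 [(-10, -10, 7), (11, -4, -34), (11, 3, -34)]
255 [(-12, -10, 5), (11, -3, -40), (11, 3, -40)]
260 [(7, -7, -38), (11, -3, -45), (11, 3, -44)]
265 [(11, -7, -50), (11, -3, -49), (11, 3, -49)]
270 [(11, -7, -54), (11, -3, -54), (11, 3, -54)]
scene {-70: 2, -65: 1, -60: 1, -55: 7, -50: 6, -45: 8, -40: 7, -35: 0, -30: 6, -25: 12, -20: 10, -15: 7, -10: 9, -5: 5, 0: 4, 5: 4, 10: 2, 15: 6, 20: 6, 25: 0}
```

View pics/m3.png

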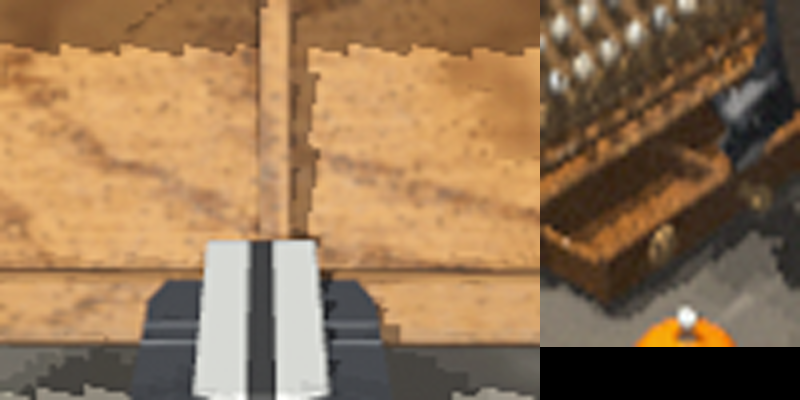

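The enlarged crop and the depth agree. The real finger end (crop (260,240)) lies at tool z ≈ −34 mm, so it is 34 mm short of the reported TCP and passed over the drawer front without touching. I'll allow for this: retreat, lower in front of the knob, then push.

Emit:
step_arm(targets=[[0,[-5,-1,8],[0,0,0]],[0,[-20,-3,12],[0,0,0]],[0,[-36,-6,12],[0,0,0]],[0,[-43,-7,8],[0,0,0]],[0,[-43,-7,-5],[0,0,0]],[0,[-43,-7,-20],[0,0,0]],[0,[-43,-7,-30],[0,0,0]],[0,[-43,-7,-32],[0,0,0]]])

```text
time: 4.95
ee_pos: [0.5489, -0.2428, -0.0104]
tcp_rot: [-179.9, -27.8, 9.1]
wrist_force: [-0.5, 0.3, 0.1]
opening: 0.0002
grasp_force: 0.0
```

```bash
python3 - <<'E'
from h import *
o=bot.get_obs(); print(o['ee_pos'],o['wrist_force'])
A,d,p=grab('wrist'); B,ds,ps=grab('top'); P=pts(d,p)
print([(v,*(P[v,308]*1000).round().astype(int).tolist()) for v in range(170,275,6)])
b=cv2.resize(B[150:250,320:420],None,fx=4,fy=4,interpolation=cv2.INTER_CUBIC)
a=cv2.resize(A[80:330,170:470],(390,325)); c=np.zeros((400,800,3),np.uint8); c[:325,:390]=a; c[:,400:]=b
cv2.imwrite('pics/m4.png',c[:,:,::-1])
E
```

```text
[ 0.54890141 -0.24283421 -0.01041812] [-0.47096648  0.33399142  0.10663244]
[(170, 577, -235, 45), (176, 574, -236, 45), (182, 572, -236, 41), (188, 572, -236, 29), (194, 572, -235, 13), (200, 571, -235, 0), (206, 568, -236, -1), (212, 559, -238, 33), (218, 557, -238, 32), (224, 554, -238, 27), (230, 554, -238, 0), (236, 550, -239, 1), (242, 547, -239, 0), (248, 543, -240, 0), (254, 540, -241, 27), (260, 537, -241, 35), (266, 535, -242, 41), (272, 532, -242, 43)]
```

View pics/m4.png

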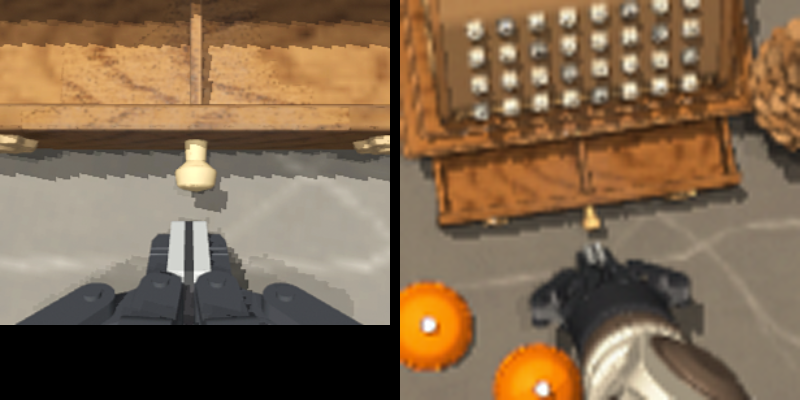

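Now the tip is 12 mm short of the knob at its height (z 27 mm). The knob (196,165) is about 2 mm right of the finger centre (188,250). Push.

Emit:
step_arm(targets=[[0,[4,-2,0],[0,0,0]],[0,[8,-1,0],[0,0,0]],[0,[12,0,0],[0,0,0]],[0,[17,1,0],[0,0,0]],[0,[22,1,0],[0,0,0]],[0,[28,2,0],[0,0,0]],[0,[34,3,0],[0,0,0]],[0,[40,4,0],[0,0,0]]])

```text
time: 5.85
ee_pos: [0.5905, -0.2396, -0.0078]
tcp_rot: [179.9, -28.0, 9.2]
wrist_force: [-0.8, 0.7, 0.0]
opening: -0.0
grasp_force: 0.2
```

Emit:
step_arm(targets=[[0,[4,1,0],[0,0,0]],[0,[8,1,0],[0,0,0]],[0,[11,2,0],[0,0,0]],[0,[13,2,0],[0,0,0]],[0,[14,2,0],[0,0,0]]])

```text
time: 6.35
ee_pos: [0.604, -0.2375, -0.0079]
tcp_rot: [179.9, -28.0, 9.2]
wrist_force: [-0.9, 0.5, 0.0]
opening: -0.0002
grasp_force: 0.2
```

```bash
python3 - <<'E'
from h import *
o=bot.get_obs(); print(o['ee_pos'],o['wrist_force'])
A,d,p=grab('wrist'); P=pts(d,p)
for u in(230,308,400):print([(v,*(P[v,u]*1000).round().astype(int).tolist()) for v in range(120,262,8)])
E
```

```text
[ 0.60399574 -0.23753482 -0.0078986 ] [-0.91853232  0.45205239  0.00191981]
[(120, 641, -198, 69), (128, 638, -198, 67), (136, 635, -198, 66), (144, 635, -196, 59), (152, 631, -197, 58), (160, 628, -198, 59), (168, 625, -198, 57), (176, 622, -198, 55), (184, 621, -195, 44), (192, 617, -196, 45), (200, 613, -197, 45), (208, 611, -195, 35), (216, 610, -186, 1), (224, 605, -186, 0), (232, 601, -187, 0), (240, 596, -188, 1), (248, 591, -189, 1), (256, 587, -190, 0)]
[(120, 646, -228, 69), (128, 643, -228, 68), (136, 640, -229, 66), (144, 640, -229, 58), (152, 637, -229, 58), (160, 633, -230, 58), (168, 630, -230, 56), (176, 627, -231, 54), (184, 626, -231, 43), (192, 622, -231, 45), (200, 619, -232, 45), (208, 617, -232, 35), (216, 613, -232, 29), (224, 609, -233, 30), (232, 605, -234, 34), (240, 601, -234, 33), (248, 598, -235, 27), (256, 594, -236, 33)]
[(120, 651, -264, 69), (128, 649, -264, 67), (136, 646, -265, 65), (144, 646, -267, 58), (152, 642, -267, 59), (160, 639, -268, 58), (168, 636, -269, 57), (176, 633, -269, 55), (184, 641, -280, 14), (192, 629, -273, 45), (200, 625, -273, 45), (208, 623, -276, 36), (216, 626, -285, 0), (224, 621, -286, 0), (232, 616, -286, 0), (240, 612, -287, 1), (248, 607, -287, 1), (256, 602, -288, 1)]
```

About 10 mm remain: the knob end is at 0.598 and the ledge at 0.627. Continuing slowly to the stop.

Emit:
step_arm(targets=[[0,[2,0,0],[0,0,0]],[0,[4,1,0],[0,0,0]],[0,[6,1,0],[0,0,0]],[0,[7,1,0],[0,0,0]],[0,[8,1,0],[0,0,0]],[0,[9,1,0],[0,0,0]]])

```text
time: 7.0
ee_pos: [0.613, -0.2366, -0.0079]
tcp_rot: [179.9, -28.0, 9.2]
wrist_force: [0.5, -0.0, 0.5]
opening: 0.0002
grasp_force: 0.2
```

Emit:
step_arm(targets=[[0,[1,0,0],[0,0,0]],[0,[1,0,0],[0,0,0]]])

```text
time: 7.2
ee_pos: [0.614, -0.2366, -0.0078]
tcp_rot: [179.9, -28.0, 9.2]
wrist_force: [0.1, -0.5, 0.1]
opening: -0.0
grasp_force: 0.0
```

Emit:
step_arm(targets=[[0,[1,0,0],[0,0,0]],[0,[1,0,0],[0,0,0]]])

```text
time: 7.4
ee_pos: [0.615, -0.2367, -0.0078]
tcp_rot: [179.9, -28.0, 9.2]
wrist_force: [0.3, -0.6, -0.5]
opening: -0.0003
grasp_force: 0.0
```

Emit:
step_arm(targets=[[0,[1,0,0],[0,0,0]],[0,[2,0,0],[0,0,0]],[0,[2,0,0],[0,0,0]]])

```text
time: 7.7
ee_pos: [0.617, -0.2366, -0.0078]
tcp_rot: [179.9, -28.0, 9.2]
wrist_force: [0.1, 0.4, 0.0]
opening: 0.0004
grasp_force: 0.0
```

```bash
python3 - <<'E'
from h import *
o=bot.get_obs(); print(o['ee_pos'],o['wrist_force'])
A,d,p=grab('wrist'); P=pts(d,p)
for u in(250,308):print([(v,*(P[v,u]*1000).round().astype(int).tolist()) for v in range(150,262,5)])
E
```

```text
[ 0.61702231 -0.2366381  -0.00781201] [0.05958087 0.36447372 0.02673955]
[(150, 643, -207, 68), (155, 641, -207, 68), (160, 639, -208, 70), (165, 638, -208, 68), (170, 636, -208, 65), (175, 636, -206, 58), (180, 634, -207, 58), (185, 631, -207, 59), (190, 629, -208, 59), (195, 628, -208, 58), (200, 626, -208, 56), (205, 624, -208, 54), (210, 625, -202, 28), (215, 625, -196, 0), (220, 622, -197, 1), (225, 620, -197, 0), (230, 617, -198, -1), (235, 614, -198, 0), (240, 611, -199, 0), (245, 608, -199, 0), (250, 605, -200, 0), (255, 602, -201, 1), (260, 599, -201, 1)]
[(150, 647, -229, 68), (155, 645, -229, 68), (160, 643, -230, 68), (165, 642, -230, 66), (170, 640, -230, 65), (175, 639, -230, 59), (180, 637, -230, 59), (185, 635, -231, 58), (190, 633, -231, 59), (195, 631, -231, 59), (200, 630, -232, 56), (205, 628, -232, 54), (210, 629, -231, 32), (215, 627, -232, 31), (220, 624, -232, 31), (225, 622, -232, 29), (230, 619, -233, 33), (235, 617, -233, 34), (240, 614, -234, 34), (245, 612, -234, 33), (250, 607, -238, 182), (255, 607, -235, 33), (260, 605, -235, 38)]
```

Emit:
step_arm(targets=[[0,[1,0,0],[0,0,0]],[0,[2,0,0],[0,0,0]],[0,[2,0,0],[0,0,0]]])

```text
time: 8.05
ee_pos: [0.619, -0.2367, -0.0078]
tcp_rot: [179.9, -28.0, 9.2]
wrist_force: [0.2, 0.2, 0.6]
opening: -0.0001
grasp_force: 0.0
```

Emit:
step_arm(targets=[[0,[1,0,0],[0,0,0]],[0,[2,0,0],[0,0,0]],[0,[2,0,0],[0,0,0]]])

```text
time: 8.35
ee_pos: [0.6202, -0.2366, -0.008]
tcp_rot: [180.0, -27.9, 9.1]
wrist_force: [-8.1, 0.1, 5.5]
opening: -0.0001
grasp_force: 3.8
```

```bash
python3 - <<'E'
from h import *
o=bot.get_obs(); print(o['ee_pos'],o['wrist_force'])
A,d,p=grab('wrist'); P=pts(d,p)
for u in(250,308,318):print([(v,*(P[v,u]*1000).round().astype(int).tolist()) for v in range(190,262,4)])
a=cv2.resize(A[160:280,240:400],(800,600),interpolation=cv2.INTER_CUBIC)
cv2.imwrite('pics/m5.png',a[:,:,::-1])
E
```

```text
[ 0.6202222  -0.23659326 -0.00800853] [-8.09002016  0.07208217  5.52832671]
[(190, 633, -208, 59), (194, 631, -208, 59), (198, 630, -208, 58), (202, 628, -208, 58), (206, 626, -208, 57), (210, 625, -208, 56), (214, 624, -208, 53), (218, 627, -196, 0), (222, 624, -197, 0), (226, 622, -197, -1), (230, 620, -198, -1), (234, 617, -198, 1), (238, 615, -199, 0), (242, 613, -199, 1), (246, 611, -199, -1), (250, 608, -200, 1), (254, 606, -200, 0), (258, 604, -201, -1)]
[(190, 636, -231, 59), (194, 635, -231, 59), (198, 633, -232, 59), (202, 632, -232, 57), (206, 630, -232, 56), (210, 629, -232, 56), (214, 628, -232, 53), (218, 628, -232, 32), (222, 626, -232, 31), (226, 625, -232, 31), (230, 622, -233, 33), (234, 620, -233, 34), (238, 619, -233, 34), (242, 617, -234, 34), (246, 615, -234, 34), (250, 613, -234, 27), (254, 611, -235, 32), (258, 609, -235, 35)]
[(190, 637, -235, 58), (194, 635, -235, 59), (198, 634, -236, 56), (202, 632, -236, 58), (206, 631, -236, 56), (210, 629, -236, 56), (214, 628, -237, 54), (218, 630, -237, 28), (222, 631, -237, 1), (226, 628, -237, 1), (230, 623, -238, 32), (234, 621, -238, 35), (238, 619, -238, 34), (242, 618, -238, 33), (246, 616, -239, 32), (250, 614, -239, 27), (254, 612, -239, 32), (258, 610, -240, 35)]
```

View pics/m5.png

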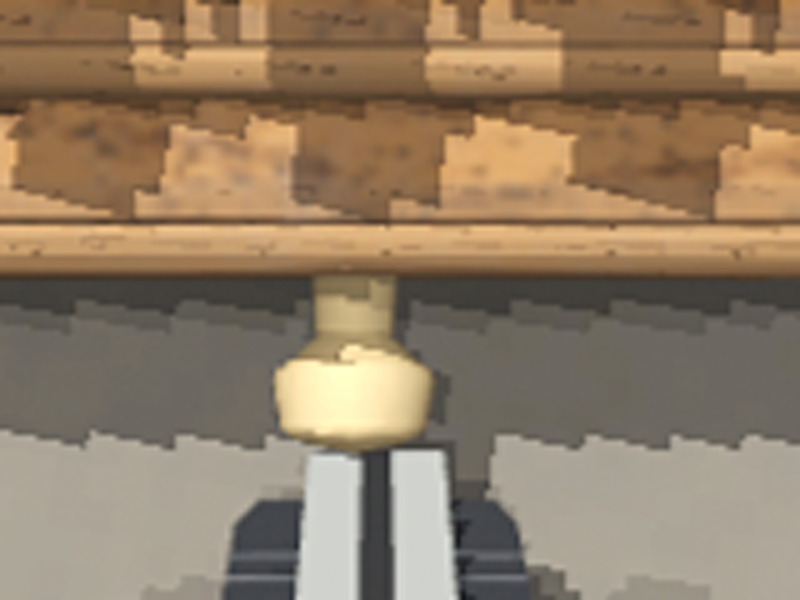

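The drawer is shut: firm stop at 8 N, and the knob end is 17 mm in front of the ledge, as the text says. Drawing back, then up.

Emit:
step_arm(targets=[[0,[-10,-2,0],[0,0,0]],[0,[-30,-5,0],[0,0,0]],[0,[-40,-6,10],[0,0,0]],[0,[-45,-7,45],[0,0,0]],[0,[-45,-7,90],[0,0,0]],[0,[-50,0,125],[-0.01,0.06,0]],[0,[-75,25,140],[-0.03,0.18,0]],[0,[-95,50,140],[-0.048,0.3,0]]])

```text
time: 9.2
ee_pos: [0.5258, -0.1874, 0.1377]
tcp_rot: [179.7, -10.7, 9.1]
wrist_force: [2.1, 0.2, -1.1]
opening: 0.0
grasp_force: 0.0
```

Emit:
step_arm(targets=[[0,[-20,40,0],[-0.015,0.09,0]],[0,[-40,80,0],[-0.03,0.183,0]],[0,[-60,120,0],[-0.03,0.183,0]],[0,[-80,155,0],[-0.03,0.183,0]],[0,[-90,180,-5],[-0.03,0.183,0]],[0,[-90,182,-10],[-0.03,0.183,0]],[0,[-90,182,-10],[-0.03,0.183,0]]])

```text
time: 9.9
ee_pos: [0.4358, -0.0043, 0.1224]
tcp_rot: [179.9, -0.0, 9.3]
wrist_force: [-0.2, 0.4, 0.5]
opening: 0.0004
grasp_force: 0.0
```

```bash
python3 - <<'E'
from h import *
from scipy.spatial.transform import Rotation as Ro
o=bot.get_obs(); print(o['ee_pos'],o['tcp_rot'],o['wrist_force'])
A,d,p=grab('wrist'); P=pts(d,p)
X=o['ee_pos']; Rt=Ro.from_euler('xyz',o['tcp_rot'],degrees=True).as_matrix(); L=(P-X)@Rt
m=(np.hypot(P[...,0]-.476,P[...,1]+.005)<.05)&(d>0)&(P[...,2]<.07)&(P[...,2]>.01); b=P[m]
tp=b[b[:,2]>.052]; bb=b[(b[:,2]>.02)&(b[:,2]<.03)]
print('bell',len(b),b[:,2].max(),'button',tp.mean(0).round(4),np.ptp(tp,0).round(3),len(tp),'ring mid',((b.min(0)+b.max(0))/2).round(4),np.ptp(b,0))
f=(np.abs(L[...,0])<.02)&(np.abs(L[...,1])<.02)&(L[...,2]>-.06)&(L[...,2]<.0)&(d>0); print('finger tip tool',(L[f]*1000)[L[f][:,2].argsort()[-5:]].round(1))
cv2.imwrite('pics/m6.png',A[:,:,::-1])
E
```

```text
[ 0.43580719 -0.00432269  0.12243633] [ 1.79922009e+02 -5.46642449e-03  9.26419031e+00] [-0.1808389   0.39787074  0.54974094]
bell 4528 0.058478025955955124 button [ 0.477  -0.0022  0.0565] [0.011 0.011 0.006] 176 ring mid [ 0.477  -0.0022  0.0342] [0.06711946 0.06685697 0.04846382]
finger tip tool [[ 10.5  -4.1 -33.8]
 [ 10.4   2.4 -33.8]
 [ 10.4   0.4 -33.7]
 [ 10.2   0.9 -33.4]
 [ 10.2   4.9 -33.3]]
```

View pics/m6.png

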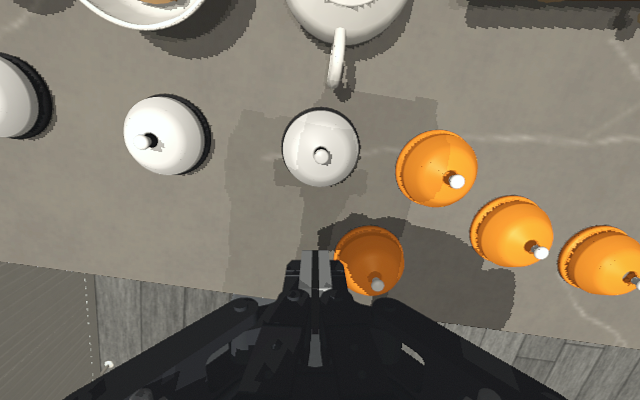

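The white bell at (321,150), with the teapot handle right behind it at (335,60), is the tea bell. Its button is at (0.477, −0.002, 0.058), matching the stated height. The finger end is again at tool z −34 mm, so contact is expected at a reported z of 0.024.

Emit:
step_arm(targets=[[0,[20,1,0],[0,0,0]],[0,[41,2,-10],[0,0,0]],[0,[41,2,-35],[0,0,0]],[0,[41,2,-60],[0,0,0]],[0,[41,2,-78],[0,0,0]],[0,[41,2,-88],[0,0,0]],[0,[41,2,-92],[0,0,0]],[0,[41,2,-92],[0,0,0]]])

```text
time: 10.75
ee_pos: [0.4771, -0.0031, 0.0304]
tcp_rot: [179.9, 0.0, 9.1]
wrist_force: [0.8, 0.1, 0.7]
opening: -0.0001
grasp_force: 0.0
```

Emit:
step_arm(targets=[[0,[0,0,-2],[0,0,0]],[0,[0,0,-4],[0,0,0]],[0,[0,0,-6],[0,0,0]],[0,[0,0,-6],[0,0,0]]])

```text
time: 11.15
ee_pos: [0.4775, -0.0027, 0.0249]
tcp_rot: [179.9, -0.0, 9.2]
wrist_force: [0.8, -1.8, 5.2]
opening: -0.0003
grasp_force: 2.6
```

Emit:
step_arm(targets=[[0,[0,0,-1],[0,0,0]],[0,[0,0,-1],[0,0,0]]])

```text
time: 11.35
ee_pos: [0.4776, -0.0027, 0.0241]
tcp_rot: [179.9, -0.1, 9.2]
wrist_force: [-0.7, -0.9, 6.2]
opening: -0.0001
grasp_force: 3.3
```

6.2 N corresponds to about 3.1 mm of travel, so the bell has rung. Lifting straight up and drawing back.

Emit:
step_arm(targets=[[0,[0,0,4],[0,0,0]],[0,[0,0,12],[0,0,0]],[0,[0,0,35],[0,0,0]],[0,[0,0,70],[0,0,0]],[0,[-20,0,100],[0,0,0]],[0,[-41,-2,110],[0,0,0]],[0,[-41,-2,110],[0,0,0]],[0,[-41,-2,110],[0,0,0]]])

```text
time: 12.15
ee_pos: [0.436, -0.0046, 0.1334]
tcp_rot: [179.9, -0.0, 9.2]
wrist_force: [-0.0, 0.2, 1.5]
opening: -0.0001
grasp_force: 0.0
```

```bash
python3 - <<'E'
from h import *
o=bot.get_obs(); print(o['ee_pos'],o['wrist_force'])
A,d,p=grab('wrist'); P=pts(d,p)
m=(np.hypot(P[...,0]-.477,P[...,1]+.002)<.05)&(d>0)&(P[...,2]<.07)&(P[...,2]>.01); b=P[m]
tp=b[b[:,2]>.052]; print('button',tp.mean(0).round(4),b[:,2].max())
B,ds,ps=grab('top'); Q=pts(ds,ps)
print('drawer col',[(v,*(Q[v,368]*1000).round().astype(int).tolist()) for v in range(178,208,2)])
E
```

```text
[ 0.43604018 -0.004572    0.13343371] [-0.03403129  0.22636793  1.52584888]
button [ 0.477  -0.0021  0.0564] 0.0587487113003128
drawer col [(178, 644, -240, 71), (180, 641, -242, 54), (182, 633, -241, 61), (184, 635, -247, 0), (186, 629, -247, 0), (188, 622, -247, 2), (190, 615, -247, 1), (192, 609, -248, -1), (194, 603, -248, -5), (196, 595, -248, -1), (198, 589, -248, -3), (200, 582, -248, -2), (202, 575, -248, -1), (204, 569, -248, -4), (206, 562, -248, -2)]
```

The bell hasn't moved and its button is up. The drawer is shut and the arm is clear, so I'm handing in.

```bash
python3 -c "
from workcell import bot
print(bot.job_done())"
```

```text
the job is handed in; nothing more can be done
None
```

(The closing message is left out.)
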